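# Close the bearing test pot on its dowels and hold it pressed

## Task

Get the bearing test pot ready for a run: lower the spindle, bearing end down, fully home into the bearing cup of the pot without dropping it, and let go of it. Then fit the cover over the standing spindle and onto the pot's two dowels, press it down against the preload spring until it lies flush on the flange, and finish while still holding it pressed there, so that the screws can be put in. Leave the oil bottle, the beaker of balls and the screw tray where they are.

Things in the scene. Friction and masses are not known exactly. Their poses are not given: they have to be found in the camera images.
- pot: Turned steel test pot, fixed to the bench. Origin: centre of the underside of its square mounting plate (150 x 150 x 10 mm), on the bench; z up. Above the plate: base disc 112 mm across, 12 mm high, body 86 mm across, then a round flange 120 mm across, 16 mm thick, its top face 70 mm above the origin. A brass plug sticks out of its side at +y, below the flange. The two dowels lie along its x axis.
- flange_face (a point): Centre of the pot's flat flange face, 70 mm above the bench, on which the cover must lie. The four small dark dots on the flange, at 45 degrees between the dowels, are screw holes, flush with it.
- dowel_a (a point): Tip of the upright steel dowel at pot x = +46 mm, y = 0: 8 mm thick, standing 13 mm out of the flange face, its last 4 mm tapered to 4 mm.
- dowel_b (a point): Tip of the other, equal dowel, at pot x = -46 mm, y = 0.
- cup_floor (a point): Centre of the flat floor of the bearing cup in the middle of the pot, 46 mm above the bench (24 mm below the flange face). The cup is a cone open upward: about 52 mm wide at its floor, 64 mm at its mouth 18 mm higher; it guides the spindle to the middle within 2 mm.
- preload_spring (a joint): Wavy steel spring ring round the cup's mouth, 66 mm inside, 72 mm outside, crests standing 5 mm above the flange face. Value: how far it is pressed down (m); 0 free, 0.005 with the cover flush. It gives 2.8 N per mm: 14 N with the cover flush, of which the cover's own weight is about 5 N; left to itself the cover stands about 3 mm off the flange.
- spindle: Loose steel test spindle, about 0.55 kg, standing upright on the bench on its bearing end. Origin: centre of its underside; z up along it. Bearing end: tapered, with rollers, 47 mm across at the bottom, 60 mm at 18 mm height; then a nut 25 mm across up to 26 mm; then a plain round shank 20 mm across up to 96 mm. Seated, its underside is on the cup floor. Its turn about z does not matter.
- spindle_shank (a point): Point on the axis of the spindle's shank, 75 mm above its underside: a good height for the gripper's TCP. With the spindle seated the shank's top is 72 mm above the flange face.
- cover: Loose aluminium cover, about 0.52 kg, lying on the bench right way up. Origin: centre of its flat underside; z up. Disc 120 mm across, 14 mm thick, with a neck on its middle up to 42 mm above the underside and a 28 mm bore right through for the spindle. Dowel holes lie along its x axis; it fits either way round (half a turn). The four smaller holes at 45 degrees between are screw holes.
- cover_neck (a point): Point on the cover's axis 37 mm above its underside, 23 mm above the disc's top face: a good height for the TCP. The neck is 48 mm across along the cover's x and has two flats 40 mm apart, facing the cover's +y and -y, 26 mm long and 28 mm high: grip it there.
- hole_a (a point): Lower mouth of the 9.6 mm dowel hole through the disc at cover x = +46 mm, y = 0.
- hole_b (a point): Lower mouth of the equal dowel hole at cover x = -46 mm, y = 0.
- oil_bottle: Amber oil sample bottle, 64 mm across, about 130 mm tall. Origin: centre of its underside. Not to be disturbed.
- ball_beaker: Glass beaker with steel balls in it, 68 mm across, 85 mm tall. Origin: centre of its underside. Not to be disturbed.
- screw_tray: White plastic tray with four cap screws, 110 x 75 x 16 mm. Origin: centre of its underside. Not to be disturbed.
Things that resemble listed ones, but are neither listed nor needed, are in the scene too. What is shaped like the cover but blue, pink or purple is not meant.

How it is judged:
On the way, in this order (a step that is already met when the one before it is completed fails the run):
1. the spindle stands fully home in the bearing cup and is let go (z of spindle in the frame of pot below 0.0485 m and horizontal distance between spindle and pot below 0.004 m and angle between spindle's own z axis and vertical below 0.06 rad and contact force between the fingers and spindle below 0.3 N), for 0.2 s.
2. the cover is on both dowels, flush on the flange (z of cover in the frame of pot below 0.0715 m and horizontal distance between cover and pot below 0.003 m and angle between the x axis of cover and the x axis of pot, either way round below 0.05 rad), for 0.3 s.
At the end, for the whole second after the job is handed in: Spindle on the cup floor (2.5 mm, 4 mm off centre, 0.06 rad upright), let go. Cover on both dowels (3 mm, 0.05 rad), within 1.5 mm of the flange, level to 0.025 rad, still, pressed on the pot with over 10 N in all and held there by the fingers (over 2 N) (all of step 2 and z of spindle in the frame of pot below 0.0485 m and horizontal distance between spindle and pot below 0.004 m and angle between spindle's own z axis and vertical below 0.06 rad and angle between cover's own z axis and vertical below 0.025 rad and contact force between cover and pot above 10 N and contact force between the fingers and cover above 2 N and linear speed of cover below 0.02 m/s); the arm keeps its last pose, push and grip.
It fails at once if the spindle is dropped into the pot (z of spindle in the frame of pot below 0.062 m and horizontal distance between spindle and pot below 0.02 m and linear speed of spindle above 0.4 m/s).
It fails at once if the oil bottle, the beaker or the screw tray is disturbed (distance of any of oil_bottle, ball_beaker, screw_tray from where it was at the start of the episode above 0.03 m).
It also fails if it takes over 70 s, if anything falls off the work surface, if the arm or the gripper's body presses on something with over 40 N, if the wrist force passes 120 N, or if a joint passes its speed limit or range.

## Robot

A 6-joint arm with a two-finger parallel gripper is mounted at the origin on the work surface. World frame = base frame: x ahead of the robot, y to its left, z up, the work surface at z = 0. Lengths are in m, angles in rad, forces in N, time in s.
With the tool pointing down it reaches from about 0.425 to 0.95 m from the base axis. Payload 3.5 kg.
Tool frame: the origin (TCP) lies between the finger pads, 19 mm behind the fingertips; this is the grasp point; z points along the fingers, y is the line along which they close (so a half turn about z gives the same grasp; the last joint's range is limited). The gripper opens to 85 mm and grips with 20 to 120 N. Pads are 22 mm wide; open, the fingers measure 114 mm over their backs; the gripper's body (76 mm by 85 mm) begins 54 mm behind the grasp point. The pads swing forward as they close: fully open they stand 13 mm farther back than shut.
Start: joints at [-1.268, 0.286, 1.577, -0, 1.279, -0.15], TCP at [0.295, -0.607, 0.25] pointing down, gripper open.
Joint ranges: [-2.77, 2.77], [-0.9, 2.22], [0.21, 2.48], [-1.53, 4.67], [0.24, 2.81], [-2.84, 2.84]. Speed limits (rad/s): [2.79, 2.79, 3.14, 3.14, 3.14, 3.14].

## Interface

Orientations are given as a unit quaternion [x, y, z, w].
In Python, from plant import get_state, viewer, sign_off gives the robot as it stands. The module is installed in compiled form; this text tells all that it offers.
- The arm moves only by the shell command python3 -m handwheel 'ROWS' [FORCE]. ROWS is JSON, a list that holds one entry, the list of rows, each a list of 5 numbers: the finger opening in m, from 0 to 0.0854, then the shift along the tool's x, y, z in m, then the turn about the tool's z in degrees. In form: [[[claw, x, y, z, spin], ...]]. A call has 1 to 12 rows; each row shifts and turns the commanded pose from where the row before left it, along the tool's axes as they then stand; what a row does not reach is not made up. A row lasts 1/12 s, in which the tool goes at most 41.7 mm and 7.16 degrees, less where a joint would pass 70% of its speed; a pose out of reach is approached as far as the arm can. A call is refused whole if a number of a shift passes 0.0417 or a number of a turn 7.16, either way. A call with a gripper value outside its range is refused whole. The fingers move at their own pace and stop on an object; FORCE is the grip in N (left out, the last holds). Time passes only in rows, so rows that do not move let the fingers close. It gives the time, the measured TCP pose, the force, the opening and the grip force at its end, in the units of the state.
- get_state(): the state, without advancing time (a new reading comes with each control period).
- viewer.read_camera(name): name is "side" or "top"; returns the picture (480x640x3 uint8, blue, green, red); there is no depth.
- viewer.camera_params(name): a dict with "fov_y" (degrees; the focal length in pixels is half the picture's height over the tangent of half this angle, whatever the lens; pixels are square), "cx", "cy" (the principal point, pixels), "k1" (the pictures are not rectified: a ray, as slopes to the right and down, at radius r is drawn at 1 + k1 r^2 times it, then the intrinsics apply), "xyz" and "attitude" of the camera in the world. Camera axes: x right, y up, looking along -z (the intrinsics and any distortion apply to the point x, -y, -z); pixel columns grow to the right and rows downward; lengths in m; the calibration is good to about 2 mm. A picture is of the moment at which its call begins. camera_params takes no time and is no camera call.
- sign_off(): hands the job in; it is judged then, once.
Trained networks look in the newest picture that a camera, given by its name, has taken for a name from the list of things; names that differ only in an ending like _2 or _b are one class to them, and where a whole thing is asked for, a point or a joint stands for the part that bears it (a point fixed in the world has none). Each returns a list of dicts, best first, with "confidence" (0 to 1); they miss things now and then, are a little off and sometimes report something else, mostly with a low value. They report only what shows in the picture. A call takes as long as a camera call. They do not tell look-alikes from the thing itself.
- viewer.look_for(camera, name): "extent" ([left, top, width, height] as shares, 0 to 1, of the picture: columns of its width, rows of its height, round what is visible of it).
- viewer.outline_of(camera, name): "mask" (480x640 bool, what is visible of it) and "extent" ([left, top, width, height] as shares, 0 to 1, of the picture: columns of its width, rows of its height, round what is visible of it).
- viewer.pinpoint(camera, name): "xy" ([column, row] as shares, 0 to 1, of the picture: columns of its width, rows of its height: a listed point, or the origin of a listed thing).
The state is a dict: "time": time; "qpos": joint angles; "dq": joint speeds; "joint_efforts": joint torques, N m; "eef_pos": TCP position; "tcp_rot": TCP orientation; "contact_force": force on the tool from outside, world axes, zero at the start; "wrist_torque": the same for the moment, N m; "opening": opening from 0.0 (shut) to 1.0 (fully open); "finger_force": force on a finger pad.
Only numpy, scipy, OpenCV 4.12 (cv2) and the standard library are available. Lean on these libraries where they do the work, as an engineer would, in place of code of your own. Each camera call takes 0.05 s, during which the arm holds its last target. There are 200 camera calls.

## Working session

There is one attempt and no reset: what is moved stays moved. The work goes in short steps, Python scripts to look and compute and a shell command to move; the robot and the scene stay as the last step left them, time stands still between calls to the robot, and variables do not carry over. Pictures are saved under pics/ and viewed, at most 10 in all, crops included, and the job is handed in when it is done.

```bash
mkdir -p pics; cat > h.py <<'E'
import numpy as np, cv2
from scipy.spatial.transform import Rotation as R
from scipy.optimize import least_squares
from plant import get_state, viewer, sign_off
P={c:viewer.camera_params(c) for c in("side","top")}
def cam(c):
    p=P[c]; a=np.array(p["attitude"],float)
    M=R.from_quat(a).as_matrix() if a.size==4 else a.reshape(3,3)
    return np.array(p["xyz"]),M,240/np.tan(np.radians(p["fov_y"])/2),p["cx"],p["cy"],p["k1"]
def proj(c,X):
    o,M,f,cx,cy,k=cam(c); q=(np.atleast_2d(X)-o)@M
    s=np.c_[q[:,0]/-q[:,2],-q[:,1]/-q[:,2]]; s=s*(1+k*(s**2).sum(1,keepdims=True))
    return s*f+[cx,cy]
def ray(c,uv):
    o,M,f,cx,cy,k=cam(c); d=(np.array(uv,float)-[cx,cy])/f; s=d.copy()
    for _ in range(30): s=d/(1+k*(s@s))
    v=M@np.array([s[0],-s[1],-1]); return o,v/np.linalg.norm(v)
def atz(c,uv,z):
    o,v=ray(c,uv); return o+v*(z-o[2])/v[2]
def tri(u1,u2):
    r=least_squares(lambda X:np.r_[proj("side",X)[0]-u1,proj("top",X)[0]-u2],atz("top",u2,.05)); return r.x,np.abs(r.fun).max()
E
python3 - <<'E'
from h import *
for c in P:
    print(c,P[c]); cv2.imwrite(f"pics/{c}0.png",viewer.read_camera(c))
    for n in["pot","flange_face","dowel_a","cup_floor","spindle","spindle_shank","cover","cover_neck","hole_a","oil_bottle","ball_beaker","screw_tray"]:
        print(n,[(np.round(np.array(d["xy"])*[640,480],1).tolist(),round(d["confidence"],2)) for d in viewer.pinpoint(c,n)][:5])
print(get_state())
E
```

```text
side {'fov_y': 49.536346754419576, 'cx': 327.1312799872714, 'cy': 243.15931297065364, 'k1': -0.08137370427468374, 'xyz': array([0.30598525, 0.89242651, 0.92605611]), 'attitude': array([-0.04501731,  0.410685  ,  0.90659509, -0.08600363])}
pot [([296.8, 282.9], 0.84)]
flange_face [([296.3, 257.7], 0.8), ([298.8, 284.0], 0.34)]
dowel_a [([309.9, 267.7], 0.92), ([288.3, 251.1], 0.77)]
cup_floor []
spindle [([320.5, 362.7], 0.92)]
spindle_shank [([318.3, 344.2], 0.84)]
cover [([439.6, 216.5], 0.81), ([400.0, 248.8], 0.76), ([372.6, 211.1], 0.68), ([369.6, 172.1], 0.57), ([303.9, 204.1], 0.57)]
cover_neck [([369.0, 205.0], 0.89), ([371.5, 166.8], 0.81), ([393.3, 242.6], 0.8), ([438.7, 204.8], 0.74), ([304.8, 194.8], 0.6)]
hole_a [([380.3, 246.8], 0.9), ([426.6, 207.9], 0.88), ([319.2, 197.7], 0.85), ([348.7, 211.9], 0.84), ([292.2, 207.9], 0.84)]
oil_bottle [([205.1, 324.3], 0.82), ([318.7, 345.8], 0.32)]
ball_beaker [([257.3, 226.3], 0.97)]
screw_tray [([201.7, 273.2], 0.7)]
top {'fov_y': 45.52853068835837, 'cx': 324.29349923642377, 'cy': 234.4701103286589, 'k1': 0.003164748255523878, 'x
[... 924 characters left out ...]
y([-1.26797475e+00,  2.86307165e-01,  1.57670419e+00, -2.25241068e-05,
        1.27857857e+00, -1.50029634e-01]), 'dq': array([-8.50593543e-05,  5.70619228e-04,  9.14573105e-04,  7.32723729e-04,
       -3.51440130e-04,  1.56732091e-04]), 'joint_efforts': array([ 7.94739371e-04, -4.05960953e+01, -2.92927551e+01, -1.23665022e-04,
        5.00988263e-04,  2.58960000e-06]), 'eef_pos': array([ 0.29533418, -0.60694924,  0.25001781]), 'tcp_rot': array([ 9.74474327e-01,  2.24498966e-01, -1.06491810e-05,  2.18168101e-06]), 'contact_force': array([-0.79896531,  0.13464328, -0.42389573]), 'wrist_torque': array([-0.0426343 , -0.0293889 , -0.02793144]), 'finger_force': 0.0, 'opening': 1.0012411092146862}
```

View pics/top0.png

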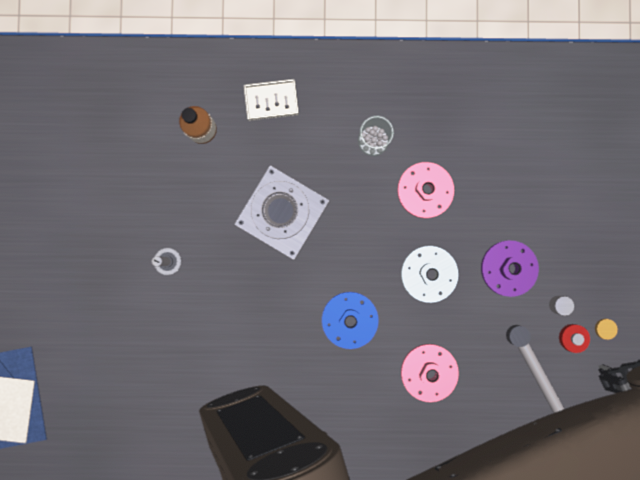

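View pics/side0.png

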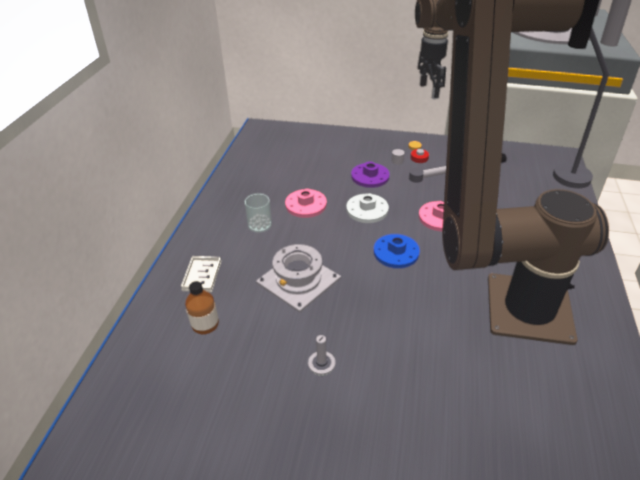

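The top view shows these cover candidates: white/aluminium (430,274), pink (426,190), pink (430,374), blue (350,321) and purple (511,268). I choose the white one, which is at (368,207) in the side view. The spindle is at top (167,261) and side (321,350), and the pot is at top (280,210) and side (297,265). Next I measure, with one close crop.

```bash
python3 - <<'E'
from h import *
reg={"flange_face":[(280,210),(297,260)],"dowel_a":[(280,210),(297,260)],"spindle_shank":[(162,261),(320,345)],"spindle":[(168,262),(320,360)],"cover_neck":[(431,274),(369,206)],"hole_a":[(430,274),(368,208)],"cover":[(430,274),(368,208)]}
pts={}
im={}
for i,c in enumerate(("top","side")):
    for n,q in reg.items():
        if n in("flange_face","dowel_a"):pass
        L=[]
        for k in range(2):
            im[c]=viewer.read_camera(c)
            L+=[np.array(d["xy"])*[640,480] for d in viewer.pinpoint(c,n) if np.hypot(*(np.array(d["xy"])*[640,480]-q[i]))<36 and d["confidence"]>.25]
        pts[n,c]=L; print(c,n,np.round(L,1).tolist())
for n in("flange_face","spindle_shank","spindle","cover_neck","cover"):
    if pts[n,"top"] and pts[n,"side"]:
        a,b=np.median(pts[n,"side"],0),np.median(pts[n,"top"],0); print(n,*tri(a,b))
for n,z in(("dowel_a",.083),("hole_a",.014)):
    for c in P: print(n,c,[atz(c,u,z)[:2].round(4).tolist() for u in pts[n,c]])
def crop(c,u,r):
    x,y=map(int,u); return cv2.resize(im[c][y-r:y+r,x-r:x+r],(400,400),interpolation=cv2.INTER_CUBIC)
cv2.imwrite("pics/crop1.png",np.hstack([crop("top",(430,274),40),crop("top",(281,211),50)]))
cv2.imwrite("pics/crop2.png",np.hstack([crop("side",(368,205),32),crop("side",(297,262),40)]))
E
```

```text
top flange_face [[277.7, 206.7], [277.9, 209.6]]
top dowel_a [[266.8, 226.7], [287.4, 186.1], [288.0, 186.9], [268.0, 225.7]]
top spindle_shank [[160.4, 257.9], [163.2, 261.8]]
top spindle [[170.8, 264.3], [171.0, 263.8], [162.5, 262.3]]
top cover_neck [[432.6, 274.2], [435.2, 275.9]]
top hole_a [[443.9, 291.5], [418.8, 255.6], [442.5, 291.9], [419.6, 250.1], [428.9, 274.9]]
top cover [[427.8, 274.2], [427.2, 274.7]]
side flange_face [[296.4, 260.4], [298.5, 259.1]]
side dowel_a [[283.7, 250.4], [284.7, 250.7], [310.9, 264.4]]
side spindle_shank [[319.7, 345.0], [317.4, 344.7]]
side spindle [[321.1, 365.4], [319.3, 363.9]]
side cover_neck [[369.5, 202.9], [370.3, 202.4]]
side hole_a [[381.1, 205.9], [351.4, 212.6], [380.1, 182.9], [379.5, 181.9], [381.4, 210.1], [350.7, 213.3], [359.2, 176.6]]
side cover [[372.0, 211.5], [369.7, 172.7], [370.7, 211.9]]
flange_face [0.56479932 0.00964157 0.07214307] 1.1385524610688549
spindle_shank [0.45936995 0.24639209 0.06791581] 0.5974677812242248
spindle [4.54274286e-01 2.46251164e-01 3.58029101e-04] 1.9569067465632202
cover_neck [ 0.4310272  -0.32108559  0.01789385] 1.0196987572957141
cover [ 0.42982317 -0.31232922 -0.00773057] 2.169585120436807
dowel_a side [[0.5994, -0.0056], [0.5968, -0.005], [0.5238, 0.0305]]
dowel_a top [[0.5277, 0.0308], [0.611, -0.0098], [0.6094, -0.011], [0.5298, 0.0284]]
hole_a side [[0.3945, -0.3171], [0.4742, -0.2705], [0.4111, -0.433], [0.4135, -0.4379], [0.3915, -0.2975], [0.4757, -0.2668], [0.4792, -0.4556]]
hole_a top [[0.3977, -0.3431], [0.4738, -0.2892], [0.3968, -0.3401], [0.4856, -0.2909], [0.4327, -0.311]]
```

View pics/crop1.png

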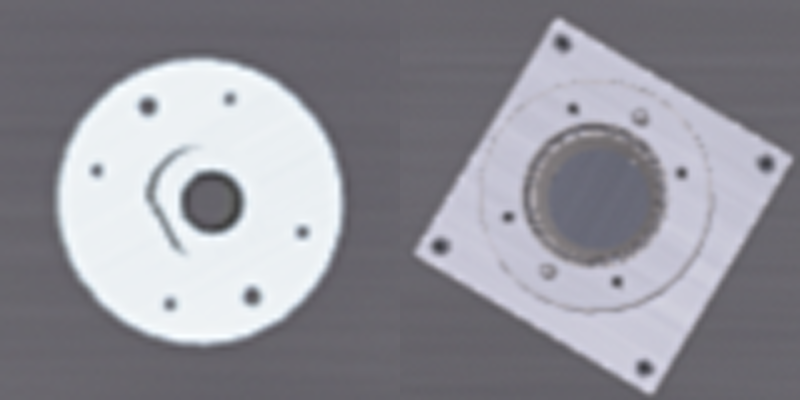

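View pics/crop2.png

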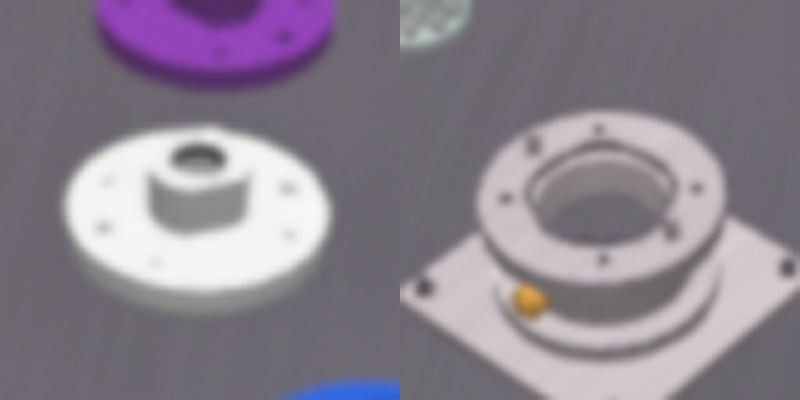

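The crops show the white cover's large dowel holes at top px (419.6,255.2) and (440.4,293.2). The pot's dowels are at top (291,190.2) and (267.8,228.8), and the choice of the white cover is confirmed. Next I refine with outlines.

```bash
python3 - <<'E'
from h import *
im=viewer.read_camera("top")
# cover disc by threshold
def blob(img,u,thr,r=45):
    m=(img.min(2)>thr).astype(np.uint8); n,l,s,ce=cv2.connectedComponentsWithStats(m); k=l[int(u[1]),int(u[0])]
    c,_=cv2.findContours((l==k).astype(np.uint8),cv2.RETR_EXTERNAL,cv2.CHAIN_APPROX_NONE); return max(c,key=len)[:,0]
c=blob(im,(422,274),150); e=cv2.fitEllipse(c); print("cover ell",e,atz("top",e[0],.011))
a,b=atz("top",(419.6,255.2),.014),atz("top",(440.4,293.2),.014); d=a-b
print("holes",a,b,(a+b)/2,np.linalg.norm(d),"yaw",np.degrees(np.arctan2(d[1],d[0])))
a,b=atz("top",(291,190.2),.083),atz("top",(267.8,228.8),.083); d=a-b
print("dowels",a,b,(a+b)/2,np.linalg.norm(d),"yaw",np.degrees(np.arctan2(d[1],d[0])))
co=np.array([(157,17),(392,157),(253,394),(15,250)])/4+[231,161]
W=np.array([atz("top",u,.01) for u in co]); print("plate",W[:,:2],W.mean(0)); 
for i in range(4):
    v=W[(i+1)%4]-W[i]; print(np.linalg.norm(v),np.degrees(np.arctan2(v[1],v[0])))
c=blob(im,(250,210),125); q=cv2.minAreaRect(c); print(q,atz("top",q[0],.01))
# side dowels, cover ellipse side
a,b=atz("side",(283.6,251.0),.077),atz("side",(311.4,268.2),.077); print("side dowels",a,b,(a+b)/2)
s=viewer.read_camera("side"); 
for nm,cam_,u in(("spindle","side",(321,355)),("spindle","top",(168,262))):
    viewer.read_camera(cam_); m=viewer.outline_of(cam_,nm); 
    for x in m:
        if x["mask"][int(u[1])-15:int(u[1])+15,int(u[0])-8:int(u[0])+8].any():
            e=np.array(x["extent"])*[640,480,640,480]; print(cam_,e.round(1))
def crop(i,u,r):
    x,y=map(int,u); return cv2.resize(i[y-r:y+r,x-r:x+r],(400,400),interpolation=cv2.INTER_CUBIC)
cv2.imwrite("pics/crop3.png",np.hstack([crop(im,(167,261),25),crop(s,(321,355),32)]))
E
```

```text
cover ell ((429.4225158691406, 273.81640625), (55.95018005371094, 56.55542755126953), 128.36143493652344) [ 0.43498919 -0.312626    0.011     ]
holes [ 0.47463216 -0.29092267  0.014     ] [ 0.3939671 -0.3356165  0.014    ] [ 0.43429963 -0.31326958  0.014     ] 0.09221925110598755 yaw 28.989377108671025
dowels [ 0.60269807 -0.01717055  0.083     ] [0.52346132 0.02873844 0.083     ] [0.5630797  0.00578395 0.083     ] 0.0915756347709344 yaw -30.087576851514434
plate [[ 0.66590011  0.03285584]
 [ 0.59117656 -0.09535667]
 [ 0.46235805 -0.02205287]
 [ 0.53844906  0.10734074]] [0.56447095 0.00569676 0.01      ]
0.1483983004045713 -120.23406496855328
0.1482148985572202 150.3580859426078
0.1501084508410705 59.54198107153676
0.1476203569570843 -30.302854121617
((281.4229736328125, 211.93287658691406), (70.15387725830078, 70.33665466308594), 30.78414535522461) [0.56464553 0.00708979 0.01      ]
side dowels [ 0.60120337 -0.00984113  0.077     ] [0.52141309 0.03682529 0.077     ] [0.56130823 0.01349208 0.077     ]
side [307.5 330.7  25.7  46.2]
top [154.5 251.2  21.5  22.4]
```

View pics/crop3.png

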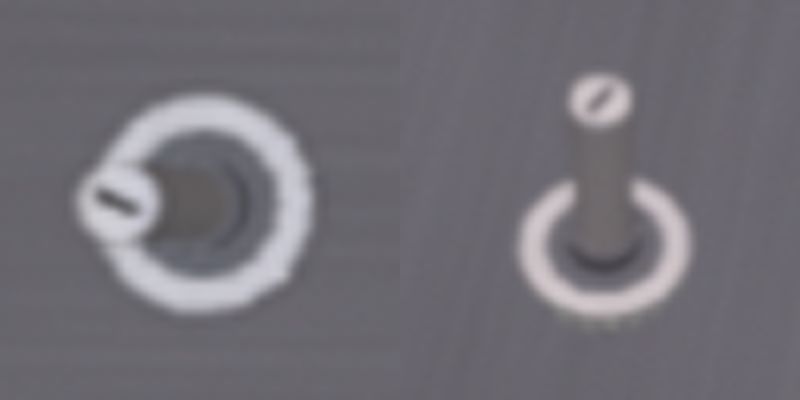

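The spindle's top is at top px (156.8,261.5) and side px (321.2,339.2). Its ring centre is at top (167.5,261.5) and side (321.8,362.7). It stands upright.

```bash
python3 - <<'E'
from h import *
def t(n,s,p,z):
    X,e=tri(np.array(s),np.array(p)); print(n,X.round(4),round(e,1),"top@z",atz("top",p,z)[:2].round(4),"side@z",atz("side",s,z)[:2].round(4))
t("sp top",(321.2,339.2),(156.75,261.5),.096)
t("ring",(321.8,362.7),(167.5,261.5),.018)
t("dow a",(283.6,251),(291,190.2),.08)
t("dow b",(311.4,268.2),(267.8,228.8),.08)
# flange circle in side crop2: extents x 478..726,y 109..286
t("flange",(257+(602-400)/5,222+197/5),(231+197/4,161+196/4),.07)
# cover top face side: crop2 left scale 6.25 origin (336,173)
t("cover",(336+198/6.25,173+209/6.25),(430,274.2),.014)
t("bore",(336+198/6.25,173+160/6.25),(390+212/5,234+202/5),.042)
s=get_state(); print(R.from_quat(s["tcp_rot"]).as_matrix().round(3))
E
```

```text
sp top [0.4543 0.2495 0.0916] 0.2 top@z [0.4547 0.2482] side@z [0.4532 0.2528]
ring [0.4546 0.2495 0.0121] 0.2 top@z [0.4549 0.248 ] side@z [0.4532 0.2537]
dow a [ 0.6039 -0.0165  0.0707] 0.2 top@z [ 0.6031 -0.017 ] side@z [ 0.6002 -0.0067]
dow b [0.5238 0.0299 0.0701] 0.3 top@z [0.5236 0.029 ] side@z [0.5207 0.0398]
flange [0.5637 0.0056 0.0629] 0.1 top@z [0.5632 0.0051] side@z [0.5614 0.0129]
cover [ 0.4338 -0.3143  0.0088] 0.2 top@z [ 0.4342 -0.3133] side@z [ 0.4325 -0.3076]
bore [ 0.4343 -0.314   0.0372] 0.0 top@z [ 0.4343 -0.3131] side@z [ 0.4336 -0.3075]
[[ 0.899  0.437  0.   ]
 [ 0.437 -0.899 -0.   ]
 [ 0.     0.    -1.   ]]
```

```bash
python3 -m handwheel '[[[0.085,0.0332,-0.0234,0,0],[0.085,0.0332,-0.0234,0,0],[0.085,0.0332,-0.0234,0,0],[0.085,0.0332,-0.0234,0,0],[0.085,0.0332,-0.0234,0,0],[0.085,0.0332,-0.0234,0,0],[0.085,0.0332,-0.0234,0,0],[0.085,0.0332,-0.0234,0,0],[0.085,0.0332,-0.0234,0,0],[0.085,0.0332,-0.0234,0,0],[0.085,0.0332,-0.0234,0,0],[0.085,0.0332,-0.0234,0,0]]]'
python3 -m handwheel '[[[0.085,0.0109,-0.038,0,0],[0.085,0.0109,-0.038,0,0],[0.085,0.0109,-0.038,0,0],[0.085,0.0109,-0.038,0,0],[0.085,0.0109,-0.038,0,0],[0.085,0.0109,-0.038,0,0],[0.085,0.0109,-0.038,0,0],[0.085,0.0109,-0.038,0,0],[0.085,0.0109,-0.038,0,0],[0.085,0.0109,-0.038,0,0],[0.085,0.0109,-0.038,0,0],[0.085,0,0,0,0]]]'; python3 -m handwheel '[[[0.085,0,0,0,0],[0.085,0,0,0,0]]]'
```

```text
time: 5.4
eef_pos: [0.5314, -0.1783, 0.2504]
tcp_rot: [0.974, 0.224, 0.0, 0.0]
contact_force: [-0.4, -0.1, 0.7]
opening: 0.996
finger_force: 0.0
time: 6.4
eef_pos: [0.4538, 0.2536, 0.2504]
tcp_rot: [0.974, 0.228, 0.0, -0.001]
contact_force: [-0.2, 1.0, -0.1]
opening: 1.0
finger_force: 0.0
time: 6.57
eef_pos: [0.4556, 0.2482, 0.25]
tcp_rot: [0.974, 0.225, -0.0, 0.0]
contact_force: [0.3, -0.6, 0.5]
opening: 0.999
finger_force: 0.0
```

```bash
python3 -m handwheel '[[[0.085,0,0,0.035,0],[0.085,0,0,0.035,0],[0.085,0,0,0.035,0],[0.085,0,0,0.035,0],[0.085,0,0,0.02,0],[0.085,0,0,0.015,0],[0.085,0,0,0,0],[0.085,0,0,0,0]]]'
python3 -m handwheel '[[[0.01,0,0,0,0],[0.01,0,0,0,0],[0.01,0,0,0,0],[0.01,0,0,0,0],[0.01,0,0,0,0],[0.01,0,0,0,0],[0.01,0,0,0,0],[0.01,0,0,0,0],[0.01,0,0,0,0],[0.01,0,0,0,0]]]' 60
```

```text
time: 7.23
eef_pos: [0.4558, 0.2467, 0.0745]
tcp_rot: [0.975, 0.223, -0.001, 0.0]
contact_force: [0.4, 0.5, 0.6]
opening: 0.994
finger_force: 0.0
time: 8.07
eef_pos: [0.456, 0.2485, 0.0756]
tcp_rot: [0.974, 0.224, 0.0, -0.0]
contact_force: [-1.4, 1.5, 4.7]
opening: 0.217
finger_force: 58.7
```

```bash
python3 -m handwheel '[[[0.01,0,0,-0.01,0],[0.01,0,0,-0.02,0],[0.01,0,0,-0.03,0],[0.01,0,0,-0.03,0],[0.01,0,0,-0.02,0],[0.01,0,0,-0.01,0],[0.01,0,0,0,0]]]' && python3 -m handwheel '[[[0.01,-0.0005,0.0154,0,0],[0.01,-0.001,0.025,0,0],[0.01,-0.001,0.025,0,0],[0.01,-0.001,0.03,0,0],[0.01,-0.001,0.03,0,0],[0.01,-0.001,0.03,0,0],[0.01,-0.001,0.03,0,0],[0.01,-0.001,0.03,0,0],[0.01,-0.001,0.025,0,0],[0.01,-0.001,0.025,0,0],[0.01,0,0,0,0],[0.01,0,0,0,0]]]'
python3 -m handwheel '[[[0.01,0,0,0,0],[0.01,0,0,0,0],[0.01,0,0,0,0]]]'
python3 - <<'E'
from h import *
for c in("top","side"):
    i=viewer.read_camera(c); u=proj(c,[get_state()["eef_pos"]])[0]; print(c,u)
    x,y=map(int,u); cv2.imwrite(f"pics/g_{c}.png",i[max(0,y-60):y+60,x-60:x+60])
a,b=[cv2.resize(cv2.imread(f"pics/g_{c}.png"),(400,400),interpolation=cv2.INTER_CUBIC) for c in("top","side")]
cv2.imwrite("pics/g.png",np.hstack([a,b])); print(get_state()["eef_pos"])
E
```

```text
time: 8.65
eef_pos: [0.4564, 0.2482, 0.1968]
tcp_rot: [0.974, 0.225, 0.002, 0.0]
contact_force: [0.1, -0.4, -5.1]
opening: 0.218
finger_force: 58.9
time: 9.65
eef_pos: [0.5619, 0.0043, 0.1918]
tcp_rot: [0.975, 0.223, -0.003, -0.001]
contact_force: [-0.1, 0.1, -4.6]
opening: 0.221
finger_force: 59.4
time: 9.9
eef_pos: [0.5624, 0.0064, 0.194]
tcp_rot: [0.974, 0.225, -0.001, -0.0]
contact_force: [-0.0, 0.3, -5.6]
opening: 0.219
finger_force: 59.4
top [274.46668239 203.97507432]
side [294.79524329 219.04023761]
[0.56282754 0.00623002 0.1947209 ]
```

View pics/g.png

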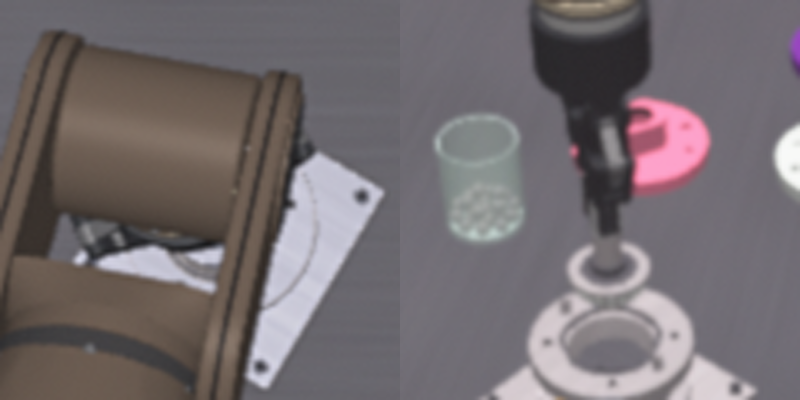

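The side view shows the spindle hanging upright, its ring at px (297,239), directly over the cup at (297,261). I lower it.

```bash
python3 -m handwheel '[[[0.01,0,0,0.01,0],[0.01,0,0,0.012,0],[0.01,0,0,0.012,0],[0.01,0,0,0.012,0],[0.01,0,0,0.01,0],[0.01,0,0,0.008,0],[0.01,0,0,0.003,0],[0.01,0,0,0,0],[0.01,0,0,0,0]]]'
python3 -m handwheel '[[[0.01,0,0,0.002,0],[0.01,0,0,0.002,0],[0.01,0,0,0.001,0],[0.01,0,0,0,0]]]'
```

```text
time: 10.75
eef_pos: [0.5635, 0.0053, 0.1281]
tcp_rot: [0.974, 0.224, 0.0, 0.0]
contact_force: [1.0, -0.0, -5.4]
opening: 0.216
finger_force: 59.6
time: 11.08
eef_pos: [0.5633, 0.0054, 0.1231]
tcp_rot: [0.974, 0.224, 0.0, -0.0]
contact_force: [-0.2, -0.3, -5.4]
opening: 0.219
finger_force: 59.6
```

```bash
python3 -m handwheel '[[[0.01,0,0,0.001,0],[0.01,0,0,0.001,0],[0.01,0,0,0,0]]]'; python3 -m handwheel '[[[0.01,0,0,0.001,0],[0.01,0,0,0.0005,0],[0.01,0,0,0,0]]]'
```

```text
time: 11.33
eef_pos: [0.5636, 0.0058, 0.1217]
tcp_rot: [0.975, 0.224, 0.001, -0.0]
contact_force: [-0.1, 2.9, -1.8]
opening: 0.219
finger_force: 59.8
time: 11.58
eef_pos: [0.5639, 0.0058, 0.1217]
tcp_rot: [0.974, 0.224, 0.001, -0.0]
contact_force: [-3.3, 2.2, 5.7]
opening: 0.222
finger_force: 60.7
```

```bash
python3 -m handwheel '[[[0.085,0,0,0,0],[0.085,0,0,0,0],[0.085,0,0,0,0],[0.085,0,0,0,0],[0.085,0,0,0,0],[0.085,0,0,0,0],[0.085,0,0,0,0]]]'; python3 -m handwheel '[[[0.085,0,0,-0.02,0],[0.085,0,0,-0.03,0],[0.085,0,0,-0.04,0],[0.085,0,0,-0.04,0],[0.085,0,0,0,0]]]'
```

```text
time: 12.17
eef_pos: [0.5633, 0.0052, 0.1194]
tcp_rot: [0.974, 0.224, -0.0, 0.0]
contact_force: [-0.4, -0.5, 0.2]
opening: 0.993
finger_force: 0.0
time: 12.58
eef_pos: [0.5676, 0.0047, 0.2599]
tcp_rot: [0.974, 0.225, 0.008, 0.003]
contact_force: [1.0, -0.3, 1.6]
opening: 0.996
finger_force: 0.0
```

```bash
python3 -m handwheel '[[[0.085,-0.0283,0.0255,0,0],[0.085,-0.0283,0.0255,0,0],[0.085,-0.0283,0.0255,0,0],[0.085,-0.0283,0.0255,0,0],[0.085,-0.0283,0.0255,0,0],[0.085,-0.0283,0.0255,0,0],[0.085,-0.0283,0.0255,0,0],[0.085,-0.0283,0.0255,0,0],[0.085,-0.0285,0.0255,0,0],[0.085,0,0,0,-3.1],[0.085,0,0,0,0],[0.085,0,0,0,0]]]';python3 -m handwheel '[[[0.085,0,0,0,0],[0.085,0,0,0,0],[0.085,0,0,0,0]]]'
python3 - <<'E'
from h import *
i=viewer.read_camera("side"); j=viewer.read_camera("top")
s=get_state(); print(s["eef_pos"],R.from_quat(s["tcp_rot"]).as_matrix()[:,0])
a=cv2.resize(i[150:310,240:440],(500,400)); b=cv2.resize(j[140:290,200:312],(300,400))
cv2.imwrite("pics/h.png",np.hstack([a,b]))
E
```

```text
time: 13.58
eef_pos: [0.4342, -0.3126, 0.2492]
tcp_rot: [0.968, 0.25, 0.0, -0.0]
contact_force: [0.1, -0.1, -0.8]
opening: 0.995
finger_force: 0.0
time: 13.83
eef_pos: [0.4349, -0.3115, 0.2495]
tcp_rot: [0.968, 0.251, 0.0, 0.0]
contact_force: [0.0, -0.5, 0.2]
opening: 0.998
finger_force: 0.0
[ 0.43483035 -0.31174534  0.2495345 ] [8.73636025e-01 4.86580000e-01 2.57387979e-07]
```

View pics/h.png

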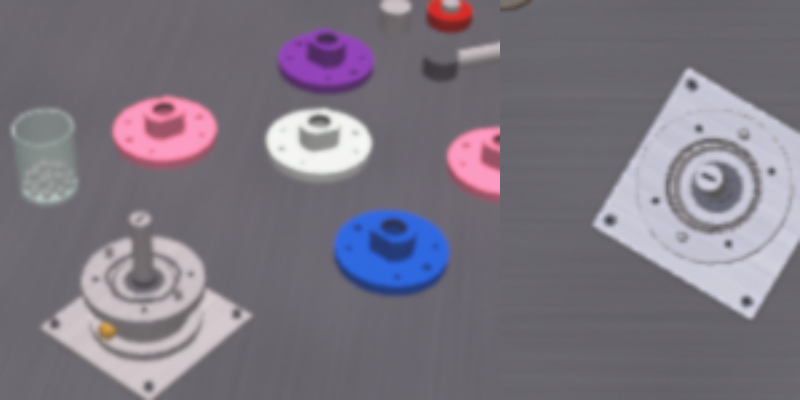

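The spindle stands upright in the cup, its tip at crop (140,217), and the white cover is undisturbed. I go down onto its neck.

```bash
python3 -m handwheel '[[[0.085,0,0,0.035,0],[0.085,0,0,0.04,0],[0.085,0,0,0.04,0],[0.085,0,0,0.04,0],[0.085,0,0,0.03,0],[0.085,0,0,0.015,0],[0.085,0,0,0.01,0],[0.085,0,0,0,0],[0.085,0,0,0,0],[0.085,0,0,0,0]]]'
python3 -m handwheel '[[[0.03,0,0,0,0],[0.03,0,0,0,0],[0.03,0,0,0,0],[0.03,0,0,0,0],[0.03,0,0,0,0],[0.03,0,0,0,0],[0.03,0,0,0,0],[0.03,0,0,0,0],[0.03,0,0,0,0]]]' 80
```

```text
time: 14.77
eef_pos: [0.4356, -0.3135, 0.0413]
tcp_rot: [0.968, 0.251, 0.001, 0.002]
contact_force: [0.2, -0.5, -0.3]
opening: 0.994
finger_force: 0.0
time: 15.52
eef_pos: [0.4347, -0.3126, 0.0406]
tcp_rot: [0.968, 0.251, 0.0, -0.0]
contact_force: [-0.9, 1.5, 6.0]
opening: 0.449
finger_force: 84.8
```

```bash
python3 -m handwheel '[[[0.03,0,0,-0.01,0],[0.03,0,0,-0.02,0],[0.03,0,0,-0.03,5],[0.03,0,0,-0.03,6],[0.03,0,0,-0.03,6.5],[0.03,0,0,-0.03,6.5],[0.03,0,0,-0.03,6.5],[0.03,0,0,-0.02,6.5],[0.03,0,0,-0.01,6.5],[0.03,0,0,0,6.5],[0.03,0,0,0,5],[0.03,0,0,0,4.3]]]'
python3 -m handwheel '[[[0.03,0,0,0,0],[0.03,0,0,0,0],[0.03,0,0,0,0],[0.03,0,0,0,0]]]'
python3 - <<'E'
from h import *
s=get_state(); M=R.from_quat(s["tcp_rot"]).as_matrix(); print(s["eef_pos"],np.degrees(np.arctan2(M[1,0],M[0,0])))
print(M.T@(np.array([.5633,.0054,.25])-s["eef_pos"]))
E
```

```text
time: 16.52
eef_pos: [0.4335, -0.3117, 0.2482]
tcp_rot: [0.965, -0.263, -0.001, -0.001]
contact_force: [0.0, -0.7, -6.5]
opening: 0.447
finger_force: 83.6
time: 16.85
eef_pos: [0.4342, -0.3123, 0.249]
tcp_rot: [0.965, -0.26, -0.0, -0.0]
contact_force: [-0.2, -0.2, -5.1]
opening: 0.447
finger_force: 83.5
[ 0.43416188 -0.31228315  0.2489629 ] -30.195862089224338
[-0.04816667 -0.3395283  -0.00090482]
```

```bash
python3 -m handwheel '[[[0.03,-0.0028,-0.02,0,0],[0.03,-0.0048,-0.034,0,0],[0.03,-0.0048,-0.034,0,0],[0.03,-0.0048,-0.034,0,0],[0.03,-0.0048,-0.034,0,0],[0.03,-0.0048,-0.034,0,0],[0.03,-0.0048,-0.034,0,0],[0.03,-0.0048,-0.034,0,0],[0.03,-0.0048,-0.034,0,0],[0.03,-0.0048,-0.034,0,0],[0.03,-0.002,-0.0135,0,0],[0.03,0,0,0,0]]]'
python3 -m handwheel '[[[0.03,0,0,0,0],[0.03,0,0,0,0],[0.03,0,0,0,0],[0.03,0,0,0,0]]]'
python3 - <<'E'
from h import *
i=viewer.read_camera("side"); j=viewer.read_camera("top")
s=get_state(); M=R.from_quat(s["tcp_rot"]).as_matrix(); print(s["eef_pos"],np.degrees(np.arctan2(M[1,0],M[0,0])))
print(proj("side",s["eef_pos"]-[0,0,.037]))
a=cv2.resize(i[160:320,230:370],(525,600)); b=cv2.resize(j[140:290,215:284],(275,600))
cv2.imwrite("pics/k.png",np.hstack([a,b]))
E
```

```text
time: 17.85
eef_pos: [0.5647, 0.008, 0.2494]
tcp_rot: [0.966, -0.259, -0.0, -0.001]
contact_force: [0.6, 0.2, -6.4]
opening: 0.447
finger_force: 83.6
time: 18.18
eef_pos: [0.5638, 0.0038, 0.2495]
tcp_rot: [0.965, -0.262, -0.0, 0.0]
contact_force: [-0.4, 0.7, -6.1]
opening: 0.445
finger_force: 83.6
[0.56387339 0.00399194 0.24958173] -30.337647341648076
[[294.1697023  212.13153856]]
```

View pics/k.png

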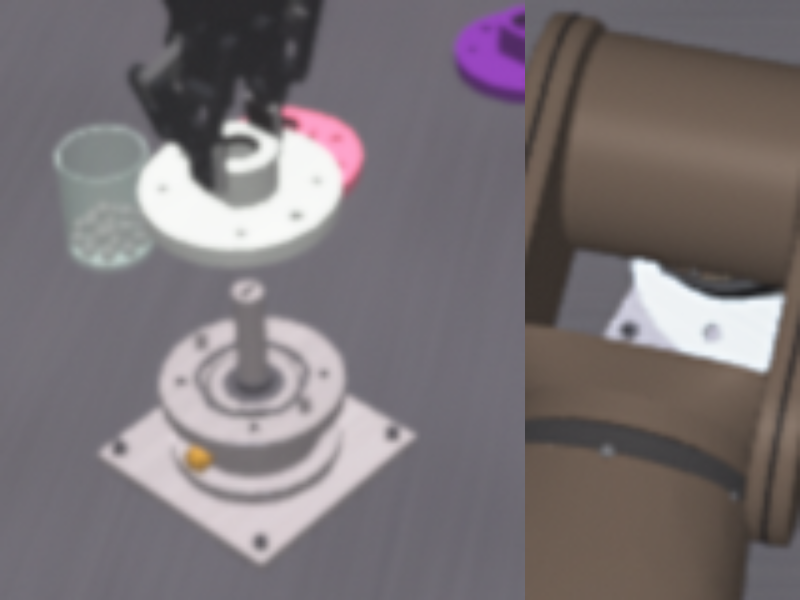

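```bash
python3 -m handwheel '[[[0.03,0,0,0.01,0],[0.03,0,0,0.015,0],[0.03,0,0,0.015,0],[0.03,0,0,0.01,0],[0.03,0,0,0,0],[0.03,0,0,0,0]]]'
python3 - <<'E'
from h import *
print("hole_b top@.223",atz("top",(262,223),.223), "expect",proj("top",[.5633-.0398,.0054+.0231,.223]))
L=[("sptop",(296.1,237.6),(.5635,.0055,.142)),("flange",(297.4,261.4),(.5635,.0055,.07)),("bore0",(336+198/6.25,173+160/6.25),(.4343,-.3132,.042)),("sp0",(321.2,339.2),(.4548,.2481,.096))]
for n,u,X in L: print(n,np.array(u)-proj("side",X)[0])
acc=[]
for k in range(3):
    i=viewer.read_camera("side"); s=get_state(); acc.append(s["eef_pos"])
print(acc)
m=(i.min(2)>150).astype(np.uint8); n,l,st,ce=cv2.connectedComponentsWithStats(m)
for k in range(1,n):
    if st[k,4]>150 and 200<ce[k][0]<400: print(st[k],ce[k])
m=(i.min(2)>195); ys,xs=np.nonzero(m[180:280,240:350]); print("white",xs.min()+240,xs.max()+240,ys.min()+180,ys.max()+180)
E
```

```text
time: 18.78
eef_pos: [0.5635, 0.0049, 0.1985]
tcp_rot: [0.965, -0.261, -0.001, 0.0]
contact_force: [-0.4, 0.2, -4.9]
opening: 0.447
finger_force: 83.5
hole_b top@.223 [0.52533872 0.02552451 0.223     ] expect [[260.31404859 224.00915968]]
sptop [0.33887836 1.03790541]
flange [0.12669204 2.17217339]
bore0 [-0.03487928  1.18844088]
sp0 [0.32439849 1.95302455]
[array([0.5642629 , 0.00478076, 0.19969793]), array([0.56468792, 0.00473716, 0.20045559]), array([0.56484407, 0.00475377, 0.20080353])]
[   11     0   459   301 37441] [234.70836783  95.877968  ]
[ 266  192   59   54 1373] [297.7028405  225.42753095]
[ 257  245   83   65 2030] [298.29310345 277.7635468 ]
[283 253  28  17 175] [296.8        261.01142857]
[181 256  40  33 869] [200.79976985 270.93210587]
white 264 338 210 279
```

```bash
cat > fit.py <<'E'
from h import *
P0=[]; 
for k in range(4):
    i=viewer.read_camera("side"); P0.append(get_state()["eef_pos"])
p=np.mean(P0,0); print("tcp",p)
t=np.linspace(0,2*np.pi,400)
def circ(c,z): return proj("side",np.c_[c[0]+.06*np.cos(t),c[1]+.06*np.sin(t),0*t+z])
g=cv2.resize(i[170:320,230:370],None,fx=8,fy=8,interpolation=cv2.INTER_CUBIC).min(2)
def ext(mask): xs=np.nonzero(mask.any(0))[0]; return xs.min()/8+230-.44,xs.max()/8+230-.44
n,l,st,ce=cv2.connectedComponentsWithStats((g>165).astype(np.uint8))
u=p-[0,0,.0405]
for z in(u[2],u[2]+.014):
    e=circ(p,z); print("model disc z",z,e[:,0].min(),e[:,0].max(),"ymax",e[:,1].max(),"ymin",e[:,1].min())
e=circ((.5635,.0055),.07); print("model flange",e[:,0].min(),e[:,0].max(),e[:,1].max())
for k in range(1,n):
    if st[k,4]>8000: print("blob x",st[k,0]/8+230-.44,(st[k,0]+st[k,2])/8+230-.44,"y",st[k,1]/8+170-.44,(st[k,1]+st[k,3])/8+170-.44)
cv2.imwrite("pics/fit.png",i[170:320,230:370])
E
python3 fit.py
```

```text
tcp [0.5646825  0.00481535 0.20070562]
model disc z 0.16020561709043368 268.8599458746066 320.97333107966494 ymax 247.62484277293288 ymin 214.23968870602297
model disc z 0.1742056170904337 268.34245861642785 320.8585203813898 ymax 242.87108402739813 ymin 209.58819241625304
model flange 272.42372099635867 322.09718170519534 276.78033021985186
blob x 266.06 321.06 y 208.185 244.185
blob x 272.31 321.185 y 245.185 277.935
blob x 256.935 339.685 y 265.56 309.185
```

```bash
python3 -m handwheel '[[[0.03,0,0,0.01,0],[0.03,0,0,0.01,0],[0.03,0,0,0.005,0],[0.03,0,0,0,0],[0.03,0,0,0,0]]]'; python3 -m handwheel '[[[0.03,0,0,0.012,0],[0.03,0,0,0.015,0],[0.03,0,0,0.012,0],[0.03,0,0,0.006,0],[0.03,0,0,0,0],[0.03,0,0,0,0],[0.03,0,0,0,0]]]'; python3 fit.py
```

```text
time: 19.55
eef_pos: [0.5633, 0.0051, 0.1732]
tcp_rot: [0.965, -0.261, -0.001, 0.0]
contact_force: [0.5, -0.3, -5.8]
opening: 0.45
finger_force: 83.6
time: 20.13
eef_pos: [0.5647, 0.0048, 0.1303]
tcp_rot: [0.965, -0.261, 0.001, -0.0]
contact_force: [0.8, -0.2, -5.9]
opening: 0.447
finger_force: 83.5
tcp [0.56475663 0.00479457 0.1305428 ]
model disc z 0.09004280360067876 271.3208464851899 321.49563651672617 ymax 270.33219274873704 ymin 236.5533717872174
model disc z 0.10404280360067876 270.8378801115919 321.38865002168075 ymax 265.94137134506076 ymin 232.22679188138397
model flange 272.42372099635867 322.09718170519534 276.78033021985186
blob x 269.935 321.56 y 231.935 267.185
blob x 272.56 321.06 y 258.185 277.935
blob x 256.935 339.56 y 265.685 309.185
```

```bash
python3 -c "
import cv2;i=cv2.imread('pics/fit.png');cv2.imwrite('pics/fit5.png',cv2.resize(i[20:140,10:130],(600,600),interpolation=cv2.INTER_CUBIC))"
```

```text
(no output)
```

View pics/fit5.png

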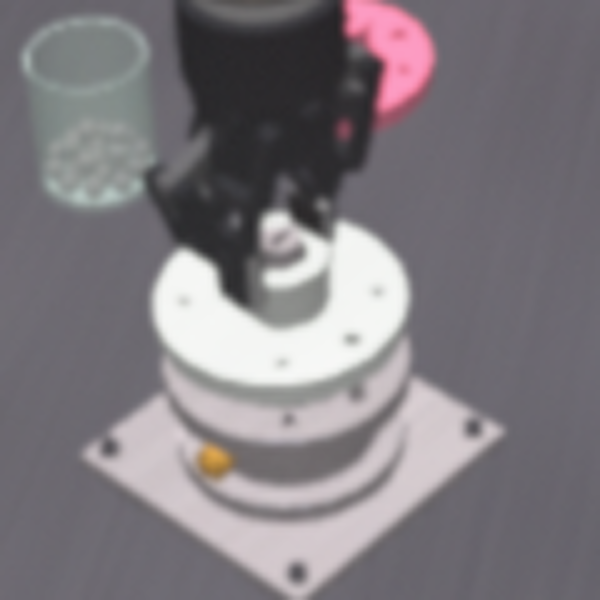

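The cover sits concentric with the flange to within about 1 mm: dowel hole at (351,338) over dowel (357,393), with the shank inside the bore. I go down gently.

```bash
python3 -m handwheel '[[[0.03,0,0,0.003,0],[0.03,0,0,0.003,0],[0.03,0,0,0,0]]]'; python3 -m handwheel '[[[0.03,0,0,0.002,0],[0.03,0,0,0.002,0],[0.03,0,0,0,0]]]'; python3 -m handwheel '[[[0.03,0,0,0.001,0],[0.03,0,0,0.001,0],[0.03,0,0,0,0]]]'
```

```text
time: 20.58
eef_pos: [0.5642, 0.0049, 0.1233]
tcp_rot: [0.965, -0.261, 0.0, -0.0]
contact_force: [0.6, -0.4, -4.8]
opening: 0.447
finger_force: 84.0
time: 20.83
eef_pos: [0.5645, 0.0056, 0.1215]
tcp_rot: [0.965, -0.261, -0.0, -0.001]
contact_force: [-3.5, 4.1, 2.2]
opening: 0.447
finger_force: 84.8
time: 21.08
eef_pos: [0.5642, 0.0065, 0.1197]
tcp_rot: [0.965, -0.261, -0.001, -0.002]
contact_force: [-4.1, 5.9, 6.9]
opening: 0.446
finger_force: 85.4
```

```bash
python3 -m handwheel '[[[0.03,-0.0009,-0.0004,-0.001,0],[0.03,0,0,0,0],[0.03,0,0,0,0]]]'; python3 -m handwheel '[[[0.03,0,0,0.001,0],[0.03,0,0,0.001,0],[0.03,0,0,0,0]]]'
```

```text
time: 21.33
eef_pos: [0.5634, 0.0068, 0.1187]
tcp_rot: [0.965, -0.261, -0.0, -0.001]
contact_force: [-0.6, 5.3, -3.0]
opening: 0.451
finger_force: 84.2
time: 21.58
eef_pos: [0.5632, 0.007, 0.1158]
tcp_rot: [0.965, -0.261, -0.001, -0.001]
contact_force: [-1.2, 6.4, -1.8]
opening: 0.448
finger_force: 84.2
```

```bash
python3 -m handwheel '[[[0.03,-0.0004,-0.0008,0,0],[0.03,0,0,0,0],[0.03,0,0,0,0]]]'; python3 -m handwheel '[[[0.03,0,0,0.001,0],[0.03,0,0,0.001,0],[0.03,0,0,0,0]]]'; python3 -m handwheel '[[[0.03,0,0,0.001,0],[0.03,0,0,0.001,0],[0.03,0,0,0,0]]]'
```

```text
time: 21.83
eef_pos: [0.5631, 0.0071, 0.1157]
tcp_rot: [0.965, -0.261, -0.001, -0.0]
contact_force: [0.2, 5.2, -4.9]
opening: 0.448
finger_force: 83.9
time: 22.08
eef_pos: [0.5632, 0.0071, 0.1146]
tcp_rot: [0.965, -0.261, -0.001, -0.0]
contact_force: [-2.7, 5.1, -2.6]
opening: 0.452
finger_force: 84.3
time: 22.33
eef_pos: [0.5633, 0.0071, 0.1134]
tcp_rot: [0.965, -0.261, -0.001, -0.0]
contact_force: [-4.4, 5.9, 1.5]
opening: 0.444
finger_force: 84.7
```

```bash
python3 -m handwheel '[[[0.03,-0.0006,-0.0008,0,0],[0.03,0,0,0.001,0],[0.03,0,0,0.001,0],[0.03,0,0,0,0]]]'; python3 -m handwheel '[[[0.03,0,0,0.001,0],[0.03,0,0,0.001,0],[0.03,0,0,0,0]]]'; python3 -m handwheel '[[[0.03,0,0,0.001,0],[0.03,0,0,0.001,0],[0.03,0,0,0,0]]]'
```

```text
time: 22.67
eef_pos: [0.5634, 0.0073, 0.1119]
tcp_rot: [0.965, -0.261, -0.0, 0.0]
contact_force: [-5.8, 2.9, 5.1]
opening: 0.449
finger_force: 85.2
time: 22.92
eef_pos: [0.5635, 0.0073, 0.1108]
tcp_rot: [0.965, -0.261, -0.001, 0.0]
contact_force: [-8.1, 2.9, 9.8]
opening: 0.448
finger_force: 85.5
time: 23.17
eef_pos: [0.5635, 0.0073, 0.1107]
tcp_rot: [0.965, -0.261, -0.001, 0.001]
contact_force: [-12.7, 3.8, 19.2]
opening: 0.448
finger_force: 86.6
```

The height has stopped at 0.1107 m, which is the flush value, and the force is rising sharply. I relieve the sideways load and hold.

```bash
python3 -m handwheel '[[[0.03,-0.0009,0.0003,0,0],[0.03,0,0,0.0005,0],[0.03,0,0,0,0],[0.03,0,0,0,0],[0.03,0,0,0,0],[0.03,0,0,0,0],[0.03,0,0,0,0],[0.03,0,0,0,0]]]'; python3 fit.py; python3 -c "
import cv2;i=cv2.imread('pics/fit.png');cv2.imwrite('pics/fit6.png',cv2.resize(i[20:140,10:130],(600,600),interpolation=cv2.INTER_CUBIC))"
```

```text
time: 23.83
eef_pos: [0.5634, 0.0073, 0.1106]
tcp_rot: [0.965, -0.261, 0.0, 0.0]
contact_force: [-10.7, 3.1, 18.3]
opening: 0.447
finger_force: 86.6
tcp [0.56343815 0.0072646  0.1106518 ]
model disc z 0.07015180015031991 272.24595387709485 321.97491373249 ymax 277.26428791037716 ymin 243.2974143969423
model disc z 0.08415180015031991 271.7731684742661 321.87234645441555 ymax 272.96866552786133 ymin 239.05576072359838
model flange 272.42372099635867 322.09718170519534 276.78033021985186
blob x 270.935 321.935 y 240.56 274.185
blob x 257.06 339.435 y 265.685 309.185
```

View pics/fit6.png

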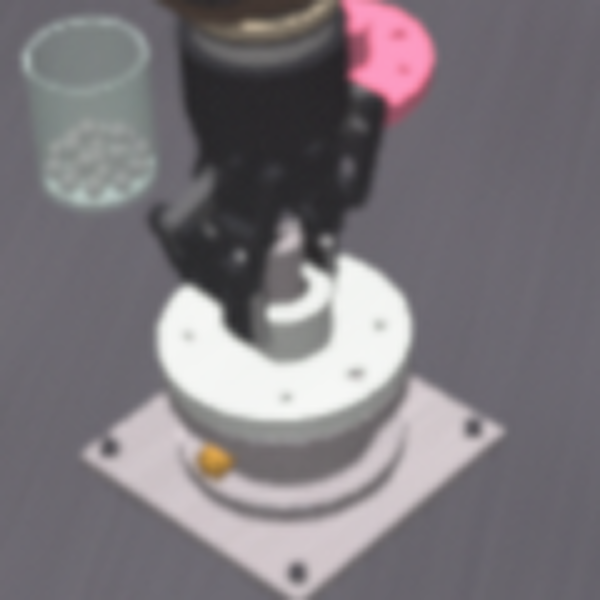

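The disc lies concentric on the flange with no gap, its lower edge at about (285,425), and the shank stands through the bore. The cover underside works out to 0.070 m, and I press with about 18 N.

```bash
python3 -c "
from plant import sign_off
print(sign_off())"
```

```text
the job is handed in; nothing more can be done
None
```

The job is handed in, with no verdict returned: the spindle stands home in the cup and let go, and the cover is on both dowels, flush on the flange and still held pressed with about 18 N.

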